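Weigh a canister of trim weights on a sprung pan

ROBOT

A 6-joint arm with a two-finger parallel gripper is mounted at the origin on the work surface. World frame = base frame: x ahead of the robot, y to its left, z up, the work surface at z = 0. Lengths are in m, angles in rad, forces in N, time in s.
With the tool pointing down it reaches from about 0.275 to 0.75 m from the base axis. Payload 10.2 kg.
Tool frame: the origin (TCP) lies midway between the tips of the shut fingers; the grasp point (between the pads) lies 19 mm behind it (env.hold_point_z is the distance from the TCP to the grasp point, in m); x points along the fingers, z is the direction in which the jaws open and shut, and the axes are right-handed (so a half turn about x gives the same grasp; the last joint's range is limited). The gripper opens to 85 mm and grips with 20 to 120 N. Pads are 22 mm wide; open, the fingers measure 114 mm over their backs; the gripper's body (76 mm by 85 mm) begins 54 mm behind the grasp point. The pads swing forward as they close: fully open they stand 13 mm farther back than shut.
Start: joints at [0.883, 0.313, 1.498, -0, 1.331, -0.223], TCP at [0.235, 0.469, 0.231] pointing down, gripper open.
Joint ranges: [-2.94, 2.94], [-0.97, 2.17], [0.19, 2.56], [-1.23, 4.37], [0.02, 3.11], [-2.88, 2.88]. Speed limits (rad/s): [2.39, 2.39, 3.01, 3.14, 3.14, 3.14].

INTERFACE

Orientations are given as a unit quaternion [x, y, z, w].
In Python, from bench import env, kinematics, monitor, eyes, job gives the robot as it stands. The module is installed in compiled form; this text tells all that it offers. Calls block until the motion is done:
- env.reach(position, orientation): joint-space move of the TCP to a pose.
- env.movel(position, velocity=0.15, frame=None, guard=None): straight line of the TCP; frame=None keeps the orientation; velocity is the mean speed in m/s. With guard (N) it stops when the force on the tool has changed by that much, and returns True; else False.
- env.set_joints(angles): joint-space move.
- env.release() and env.close_gripper(effort=None): open the fingers fully, or close them until they stop; effort is the grip in N (None keeps the last).
- env.hold(seconds).
- kinematics.ik(position, orientation): joint angles nearest the present ones, or None.
- monitor.sense(): the state.
- eyes.grab_frame(name): name is "scene" or "top"; returns a dict with "frame" (384x512x3 uint8, red, green, blue), "mtx" (3x3 intrinsics, pixels), "view" (4x4, takes a point from world to camera coordinates). Camera axes: x right, y down, z forward; pixel columns grow to the right and rows downward; lengths in m; the calibration is good to about 2 mm. A picture is of the moment at which its call begins. There is no depth.
A pose or a line that the arm cannot do raises env.MotionError and nothing moves.
- job.hand_in(): hands the job in, once; it reports no verdict.
The state is a dict: "clock": time; "joints": joint angles; "qvel": joint speeds; "joint_efforts": joint torques, N m; "position": TCP position; "ee_rot": TCP orientation; "contact_force": force on the tool from outside, world axes, zero at the start; "ft_torque": the same for the moment, N m; "finger_gap": opening from 0.0 (shut) to 1.0 (fully open).
Only numpy, scipy, OpenCV 4.12 (cv2) and the standard library are available. Lean on these libraries where they do the work, as an engineer would, in place of code of your own. Each camera call takes 0.05 s, during which the arm holds its last target. There are 200 camera calls.

TASK

Take the tall, stout canister out of the sloping rack and stand it upright in the middle of the scale's round spring pan, leaving it there and everything else where it is. Its filling is unknown: lower it slowly, no faster than two centimetres a second, until the pan carries its whole weight and only then let go, so that the pan never drops, kicks or bounces quickly, and never push the pan right down.

Things in the scene. Friction and masses are not known exactly. Their poses are not given: they have to be found in the camera images.
- canister_mid (a point): Canister to weigh: smooth metal cylinder, 54 mm diameter, 120 mm tall (the only one both stout and tall), dark band at the lid end, 0.24 to 0.96 kg. Origin at its centre, z along its axis to the lid. At first it leans 40 degrees from vertical in a slot of the rack, lid towards the robot's side. Slot cheeks reach 22 mm up from its foot, the back board (under it) 66 mm; the rest is free.
- rack_mid (a point): Fixed dark steel rack, 270 mm wide (its y), 130 mm deep, up to 70 mm high; three slots at y = -90, 0, +90 mm. Origin on the table under its middle, z up, x away from the lid side. Canisters' axes run along (-sin 40, 0, cos 40 degrees) of its frame, foot centres 30 mm ahead of (x) and 35 mm above the origin. Stands left or right, yaw varies.
- pan_top (a point): Centre of the top face of the scale's flat, rimless round steel pan, 150 mm diameter, 6 mm thick, with a thin dark 60 mm circle round the centre; z up. Unloaded it is 145 mm above the table and moves straight down on a spring. The fixed grey housing below is 190 mm square, 60 mm high. Stands left or right, yaw varies.
- pan (a joint): Travel of the pan in m: 0 unloaded, grows as it goes down, end stop at 0.075. Spring 180 N/m, lightly damped: the canister sinks it 13 to 53 mm by its weight. Let go of too early or pressed too far, it bounces.
- short_canister: Bystander in the rack: 54 mm diameter, 75 mm tall, leaning like the others, 0.35 kg. Origin at the centre of its foot.
- slim_canister: Bystander in the rack: 38 mm diameter, 105 mm tall, leaning like the others, 0.3 kg. Origin at its foot, 8 mm off its axis.
- wrench: Bystander: 190 mm open-ended wrench lying on the table between the scale and the rack.
- hammer: Bystander: 260 mm hammer lying on the table beyond the scale and rack.
- collar: Bystander: steel collar 64 mm diameter, 55 mm high, with a dark shaft standing in it to 101 mm above the table; on the table at the robot's right.
- pulley: Bystander: dark grooved pulley, 90 mm diameter, 40 mm high, lying on the table at the robot's left.
There are look-alikes about, which are no part of the job. Leave any blue look-alike of the part that bears canister_mid alone.

How it is judged:
By the outcome, as a careful person would: the job done as asked, in the order asked, and still so for the second after the job is handed in, with the robot touching nothing.
It also fails if it takes over 54 s, if anything falls off the work surface, if the arm or the gripper's body presses on something with over 40 N, if the wrist force passes 120 N, or if a joint passes its speed limit or range.

## Working session

There is one attempt and no reset: what is moved stays moved. The work goes in short steps, each a Python script; the robot and the scene stay as the last script left them, time stands still between calls to the robot, and variables do not carry over. Pictures are saved under pics/ and viewed, about 8 in all and at most 12, crops included, and the job is handed in when it is done.

```bash
mkdir -p pics; python3 - <<'E'
from bench import env,monitor,eyes
import cv2,numpy as np
np.set_printoptions(precision=4,suppress=True)
for n in("scene","top"):
    d=eyes.grab_frame(n); cv2.imwrite(f"pics/{n}0.png",cv2.cvtColor(d["frame"],cv2.COLOR_RGB2BGR)); print(n,d["mtx"],d["view"],-d["view"][:3,:3].T@d["view"][:3,3])
s=monitor.sense();print(s);print(env.hold_point_z)
E
```

```text
scene [[448.5634   0.     258.7298]
 [  0.     448.5634 196.1771]
 [  0.       0.       1.    ]] [[-0.3434  0.9391 -0.015   0.1981]
 [ 0.8172  0.2909 -0.4976 -0.3834]
 [-0.4629 -0.1831 -0.8673  1.8983]
 [ 0.      0.      0.      1.    ]] [1.26   0.273  1.4586]
top [[352.451    0.     257.6154]
 [  0.     352.451  195.5054]
 [  0.       0.       1.    ]] [[-0.0042 -1.     -0.0072 -0.0207]
 [-0.9872  0.0053 -0.1597  0.5652]
 [ 0.1597  0.0064 -0.9871  1.3748]
 [ 0.      0.      0.      1.    ]] [ 0.3383 -0.0325  1.4472]
{'clock': 0.1, 'joints': array([ 0.8826,  0.3134,  1.4983,  0.    ,  1.331 , -0.2234]), 'qvel': array([-0.001 , -0.0009, -0.0046,  0.0002,  0.0016,  0.0003]), 'joint_efforts': array([  0.0021, -41.2898, -26.014 ,  -0.0003,   0.003 ,   0.0001]), 'position': array([0.2352, 0.4691, 0.2308]), 'ee_rot': array([-0.3715,  0.6021,  0.3713,  0.6013]), 'contact_force': array([ 0.956 , -0.2327,  0.0508]), 'ft_torque': array([-0.0094, -0.022 , -0.0409]), 'finger_gap': 0.9981118174795683}
0.0187
```

View pics/scene0.png

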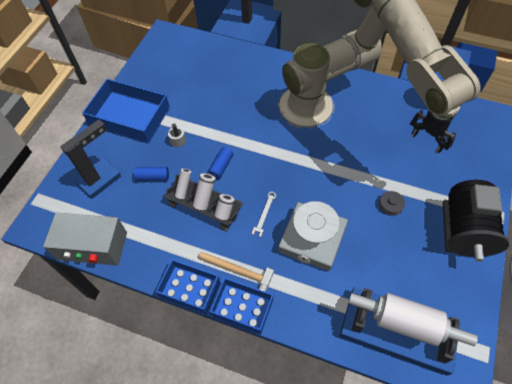

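View pics/top0.png

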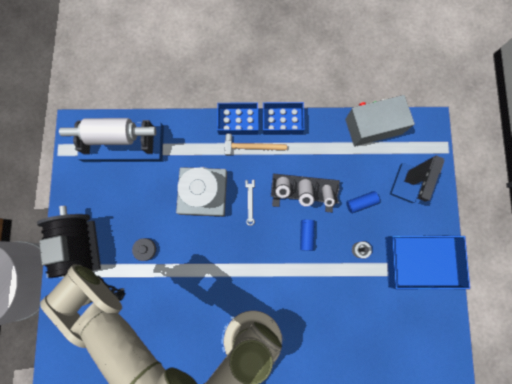

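The scene view shows the dark rack near (203,200), holding three canisters at about (184,183), (205,192) and (226,207). The scale pan is at (317,222), and two blue cylinders lie on the table at (151,174) and (221,163). In the top view the rack is at (306,190) and the pan at (198,188). Next I'll check a close crop of the rack and the scale.

```bash
python3 - <<'E'
import cv2,numpy as np
a=cv2.imread("pics/scene0.png")[155:235,155:255]; b=cv2.imread("pics/top0.png")[160:220,265:345]
c=cv2.imread("pics/scene0.png")[195:275,270:360]; d=cv2.imread("pics/top0.png")[155:230,165:240]
f=lambda i:cv2.resize(i,(400,300),interpolation=cv2.INTER_CUBIC)
cv2.imwrite("pics/crop1.png",np.vstack([np.hstack([f(a),f(b)]),np.hstack([f(c),f(d)])]))
E
```

```text
(no output)
```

View pics/crop1.png

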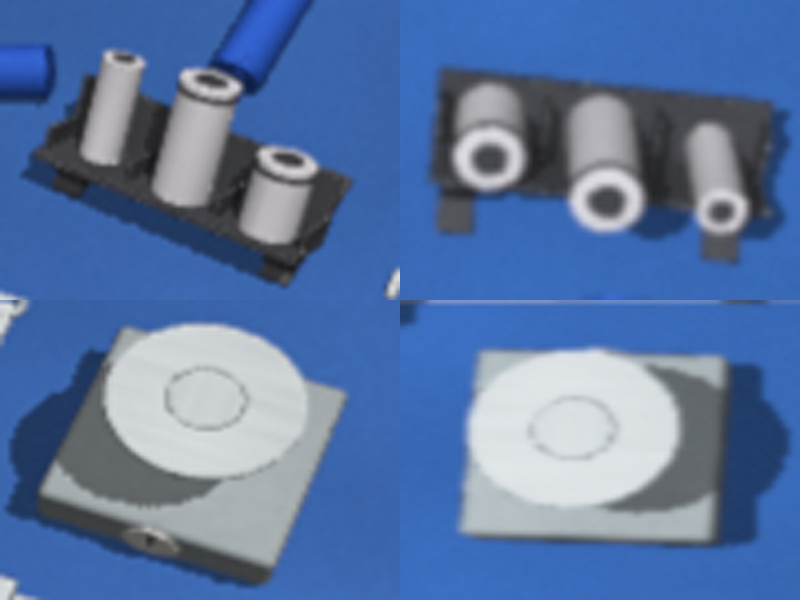

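The upper-left crop shows three pale canisters in the rack. The slim one's lid is at scene (186,170), the tall stout one's at (207.5,177) and the short one's at (227,198). I checked four candidates:
- **Slim, tall:** left slot in the scene view.
- **Stout, short:** right slot.
- **Blue cylinders:** lying on the table at (151,174) and (221,163).
- **Stout, tall:** middle slot, with its lid at top (306,200). This is the one I want.

The pan's circle is at scene (316,221) and top (197.5,187). Next I'll triangulate these points.

```bash
cat > h.py <<'E'
from bench import env,kinematics,monitor,eyes
import cv2,numpy as np
from scipy.spatial.transform import Rotation as R
np.set_printoptions(precision=4,suppress=True)
def ray(d,p):
    V=d["view"]; r=V[:3,:3].T@np.linalg.inv(d["mtx"])@np.array([p[0],p[1],1.]); return -V[:3,:3].T@V[:3,3], r/np.linalg.norm(r)
def plane(d,p,z):
    c,r=ray(d,p); return c+r*(z-c[2])/r[2]
def tri(ds,ps):
    A=np.zeros((3,3));b=np.zeros(3);L=[ray(d,p) for d,p in zip(ds,ps)]
    for c,r in L: M=np.eye(3)-np.outer(r,r);A+=M;b+=M@c
    x=np.linalg.solve(A,b); return x,[np.linalg.norm((np.eye(3)-np.outer(r,r))@(x-c)) for c,r in L]
def fz(n=10):
    v=[]
    for _ in range(n): env.hold(0.02);v.append(monitor.sense()["contact_force"])
    return np.mean(v,0)
E
python3 - <<'E'
from h import *
S=eyes.grab_frame("scene");T=eyes.grab_frame("top")
P={"mid":((207.1,177),(305.7,199.7),.127),"slim":((185.6,170.1),(328.9,201.8),.1155),"short":((226.6,197.3),(282.4,191),.0925),"pan":((316,221),(197.1,186.7),.145)}
ax=[]
for k,(a,b,z) in P.items():
    x,e=tri((S,T),(a,b)); print(k,x,e,"plane",plane(S,a,z)[:2],plane(T,b,z)[:2])
# pan by mask: bright pixels
for n,d,c in(("S",S,(316,221)),("T",T,(197,187))):
    g=cv2.cvtColor(d["frame"],cv2.COLOR_RGB2GRAY); print(n,[int(v) for v in g[c[1],c[0]-35:c[0]+36:3]])
    for th in (195,205,212):
        m=cv2.morphologyEx((g>th).astype(np.uint8),cv2.MORPH_CLOSE,np.ones((3,3)))
        cs,_=cv2.findContours(m,cv2.RETR_EXTERNAL,cv2.CHAIN_APPROX_NONE)
        for q in cs:
            if cv2.pointPolygonTest(q,c,False)>=0:
                h=cv2.convexHull(q)[:,0].astype(float); w=np.array([plane(d,p,.145)[:2] for p in h]); (cx,cy),r=cv2.minEnclosingCircle(w.astype(np.float32)); print(th,cx,cy,r)
E
```

```text
mid [ 0.5354 -0.2066  0.1239] [np.float64(0.00038561426204687205), np.float64(0.00038561426204687785)] plane [ 0.5372 -0.2058] [ 0.5348 -0.2058]
slim [ 0.5283 -0.2958  0.1126] [np.float64(0.00022060984015372448), np.float64(0.0002206098401537737)] plane [ 0.5299 -0.2943] [ 0.528  -0.2954]
short [ 0.5742 -0.1199  0.0947] [np.float64(0.0004272382419347108), np.float64(0.00042723824193475606)] plane [ 0.573  -0.1201] [ 0.5747 -0.1204]
pan [0.5838 0.2038 0.1445] [np.float64(0.00020301415728549952), np.float64(0.00020301415728542086)] plane [0.584 0.204] [0.5838 0.2035]
S [56, 54, 53, 98, 154, 212, 211, 212, 212, 188, 207, 206, 207, 206, 206, 192, 208, 208, 205, 204, 168, 168, 127, 99]
195 0.5828290581703186 0.20445315539836884 0.07320678979158401
205 0.5830675363540649 0.20340341329574585 0.07215408235788345
T [98, 99, 99, 99, 97, 150, 224, 224, 225, 196, 221, 222, 222, 221, 210, 223, 222, 222, 207, 103, 102, 73, 58, 58]
195 0.5845369100570679 0.2066168636083603 0.07581068575382233
205 0.5844339728355408 0.20534232258796692 0.07406789809465408
212 0.5842310190200806 0.20597591996192932 0.07341878861188889
```

Lid heights (0.124, 0.113 and 0.095 m) and pan height (0.1445 m) match the description. Rack yaw comes out at about -8.5°, and the slot spacing at about 90 mm. Next I'll check that the whole plan is reachable.

```bash
cat >> h.py <<'E'
PSI=np.radians(-8.5); FOOT=np.array([.611,-.217,.035]); PAN=np.array([.5837,.2045,.145]); SG=.093; HZ=env.hold_point_z
def frame(psi,lean,flip=1):
    xd=np.array([np.cos(psi),np.sin(psi),0]); a=-np.sin(lean)*xd+np.array([0,0,np.cos(lean)])
    z=flip*np.array([-np.sin(psi),np.cos(psi),0]); x=-a
    return a,R.from_matrix(np.c_[x,np.cross(z,x),z]).as_quat()
L40=np.radians(40)
E
python3 - <<'E'
from h import *
for flip in(1,-1):
    a,q=frame(PSI,L40,flip)
    for s in (SG,SG+.1,SG+.18): print(flip,s,FOOT+a*(s-HZ),kinematics.ik(FOOT+a*(s-HZ),q))
    up=FOOT+a*(SG+.1-HZ)+[0,0,.2]; print("up",kinematics.ik(up,q))
    for yaw in (10,30):
        a2,q2=frame(np.radians(yaw),0,flip)
        for h in(-.053,0,.012,.1): print("place",yaw,h,kinematics.ik(PAN+[0,0,SG-HZ+h],q2))
E
```

```text
1 0.093 [ 0.5638 -0.2099  0.0919] None
1 0.193 [ 0.5002 -0.2004  0.1685] None
1 0.273 [ 0.4493 -0.1928  0.2298] [-0.888  -0.0576  2.0964  0.7452  0.693  -2.7981]
up [-0.7908 -0.067   1.7292  0.4936  0.9491 -2.395 ]
place 10 -0.053 [ 0.1478  0.5703  1.2854 -0.      1.2859 -1.5975]
place 10 0 [ 0.1478  0.5307  1.2089 -0.      1.402  -1.5975]
place 10 0.012 [ 0.1478  0.5236  1.189  -0.      1.429  -1.5975]
place 10 0.1 [ 0.1478  0.4944  1.0113 -0.      1.6359 -1.5975]
place 30 -0.053 [ 0.1478  0.5703  1.2854 -0.      1.2859 -1.9466]
place 30 0 [ 0.1478  0.5307  1.2089 -0.      1.402  -1.9466]
place 30 0.012 [ 0.1478  0.5236  1.189  -0.      1.429  -1.9466]
place 30 0.1 [ 0.1478  0.4944  1.0113 -0.      1.6359 -1.9466]
-1 0.093 [ 0.5638 -0.2099  0.0919] [-0.6993  0.4227  1.9553  1.1913  0.3707 -0.0356]
-1 0.193 [ 0.5002 -0.2004  0.1685] [-0.7908  0.1582  2.0593  0.9069  0.5109  0.2106]
-1 0.273 [ 0.4493 -0.1928  0.2298] [-0.888  -0.0576  2.0964  0.7452  0.693   0.3435]
up [-0.7908 -0.067   1.7292  0.4936  0.9491  0.7466]
place 10 -0.053 [ 0.1478  0.5703  1.2854 -0.      1.2859  1.5441]
place 10 0 [ 0.1478  0.5307  1.2089 -0.      1.402   1.5441]
place 10 0.012 [ 0.1478  0.5236  1.189  -0.      1.429   1.5441]
place 10 0.1 [ 0.1478  0.4944  1.0113 -0.      1.6359  1.5441]
place 30 -0.053 [ 0.1478  0.5703  1.2854 -0.      1.2859  1.195 ]
place 30 0 [ 0.1478  0.5307  1.2089 -0.      1.402   1.195 ]
place 30 0.012 [ 0.1478  0.5236  1.189  -0.      1.429   1.195 ]
place 30 0.1 [ 0.1478  0.4944  1.0113 -0.      1.6359  1.195 ]
```

```bash
python3 - <<'E'
from h import *
a2,q2=frame(np.radians(30),0,-1); a,q=frame(PSI,L40,-1)
print("start",fz())
env.reach(PAN+[0,0,SG-HZ+.15],q2); print("empty vertical",fz(), monitor.sense()["clock"])
env.reach(FOOT+a*(SG+.1-HZ)+[0,0,.2],q)
env.reach(FOOT+a*(SG+.1-HZ),q); env.movel(FOOT+a*(SG+.05-HZ)); print("lean",fz(),monitor.sense()["clock"],monitor.sense()["position"])
S=eyes.grab_frame("scene");T=eyes.grab_frame("top")
f=lambda d,x,y,w,h:cv2.resize(cv2.cvtColor(d["frame"],cv2.COLOR_RGB2BGR)[y:y+h,x:x+w],(400,400),interpolation=cv2.INTER_CUBIC)
cv2.imwrite("pics/pre.png",np.hstack([f(S,145,125,120,120),f(T,255,150,100,100)]))
E
```

```text
start [-0.1373  0.1082  0.0202]
empty vertical [-0.0503  0.1784  0.2176] 2.2167
lean [ 0.0347 -0.0081  0.0588] 5.2167 [ 0.532  -0.2054  0.1314]
```

View pics/pre.png

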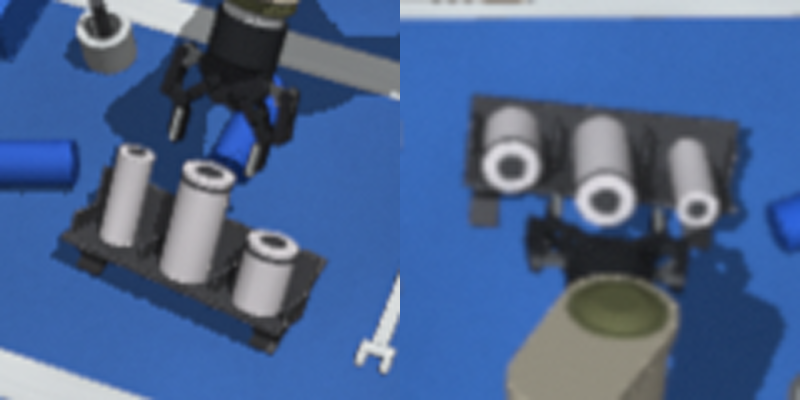

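The left crop shows the fingers straddling the tall canister's axis: pad midpoint (217,152), lid (208,175). In the right crop the pads are at (558,215) and (660,218), with the lid at (605,202). That is centred within about 4 mm against 15 mm of clearance per side, and both neighbours are clear. Next I'll grasp and pull it out along its axis.

```bash
python3 - <<'E'
from h import *
a,q=frame(PSI,L40,-1)
print("hit",env.movel(FOOT+a*(SG-HZ),velocity=.05,guard=8)); print("at",monitor.sense()["position"],FOOT+a*(SG-HZ),fz())
env.close_gripper(60); s=monitor.sense(); print("gap",s["finger_gap"]*85,s["contact_force"])
env.movel(FOOT+a*(SG+.08-HZ),velocity=.05); print("lifted",fz(),monitor.sense()["finger_gap"]*85)
env.movel(FOOT+a*(SG+.08-HZ)+[0,0,.2],velocity=.15); print("up",fz(),monitor.sense()["finger_gap"]*85,monitor.sense()["clock"])
E
```

```text
hit False
at [ 0.5637 -0.21    0.0922] [ 0.5638 -0.2099  0.0919] [ 0.0139 -0.0647  0.0967]
gap 52.33778878507037 [-10.3114   1.9555   9.984 ]
lifted [ 0.0171  0.0475 -5.1419] 52.8392972899582
up [-0.1695  0.0968 -5.5076] 52.623455402810265 10.6167
```

Gripped: the gap is 52.6 mm and the weight about 5.5 N, so it should sink about 30 mm. Next I'll go above the pan and look.

```bash
python3 - <<'E'
from h import *
a2,q2=frame(np.radians(30),0,-1)
env.reach(PAN+[0,0,SG-HZ+.15],q2); env.movel(PAN+[0,0,SG-HZ+.035],velocity=.08); env.hold(.5); print(fz(25),monitor.sense()["position"],monitor.sense()["clock"])
S=eyes.grab_frame("scene");T=eyes.grab_frame("top")
np.savez("hover.npz",S=S["frame"],T=T["frame"])
f=lambda d,x,y,w,h:cv2.resize(cv2.cvtColor(d["frame"],cv2.COLOR_RGB2BGR)[y:y+h,x:x+w],(400,480),interpolation=cv2.INTER_CUBIC)
cv2.imwrite("pics/hover.png",np.hstack([f(S,265,145,100,120),f(T,155,130,100,120)]))
E
```

```text
[ 0.0151  0.0391 -5.1472] [0.5837 0.2045 0.2543] 14.6583
```

View pics/hover.png

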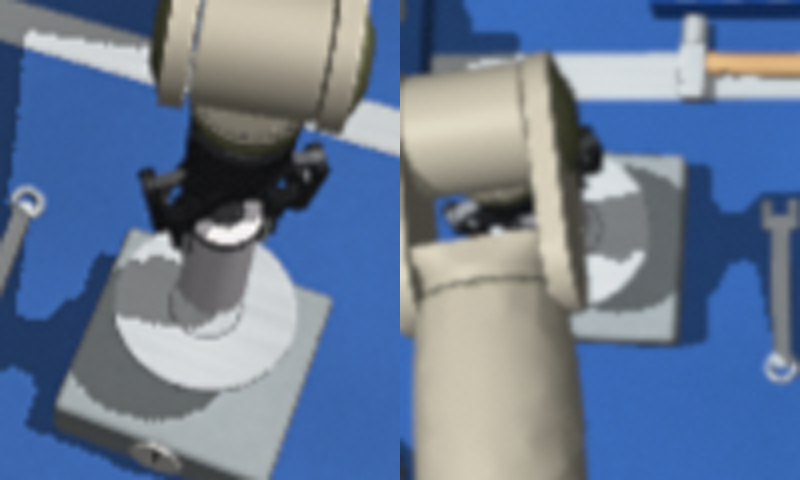

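The left crop shows the canister held upright over the dark circle. The lid is about (228,228), the sides run from (190,250) to (182,300) on the left and (262,245) to (246,300) on the right, and the foot bottoms out near (212,325). The arm hides the top view. I'll compare this with where an upright canister should project.

```bash
python3 - <<'E'
from h import *
S=eyes.grab_frame("scene")
def pr(P): 
    c=(S["view"]@np.r_[P,1])[:3]; p=S["mtx"]@c; p=p[:2]/p[2]; return (p-[265,145])*4
z0=.145+.035
r=S["view"][0,:3].copy(); r[2]=0; r/=np.linalg.norm(r)
C=np.array([.5837,.2045,0])
for h in (0,.02,.04,.06,.08,.1,.12): print(h,[pr(C+[0,0,z0+h]+k*.027*r) for k in(-1,0,1)])
g=cv2.cvtColor(cv2.cvtColor(S["frame"],cv2.COLOR_RGB2BGR),cv2.COLOR_BGR2GRAY)
for row in range(198,230,3): print(row,(row-145)*4,[int(v) for v in g[row,305:332]])
E
```

```text
0 [array([175.0346, 284.4499]), array([208.8507, 284.2172]), array([242.6835, 283.9844])]
0.02 [array([177.1034, 272.8298]), array([211.334 , 272.5914]), array([245.5816, 272.3529])]
0.04 [array([179.2235, 260.9218]), array([213.8788, 260.6775]), array([248.5515, 260.433 ])]
0.06 [array([181.3968, 248.7151]), array([216.4874, 248.4646]), array([251.596 , 248.2139])]
0.08 [array([183.6253, 236.1982]), array([219.1624, 235.9413]), array([254.7178, 235.6842])]
0.1 [array([185.9111, 223.3593]), array([221.9062, 223.0957]), array([257.9201, 222.8319])]
0.12 [array([188.2565, 210.1856]), array([224.7215, 209.9151]), array([261.2058, 209.6444])]
198 212 [17, 22, 27, 27, 28, 26, 21, 21, 21, 19, 18, 20, 24, 35, 45, 48, 48, 48, 50, 61, 60, 121, 147, 151, 151, 90, 36]
201 224 [18, 21, 18, 17, 20, 19, 19, 18, 46, 121, 149, 153, 156, 165, 145, 143, 125, 119, 161, 202, 235, 240, 241, 240, 192, 97, 77]
204 236 [215, 212, 133, 50, 19, 44, 66, 60, 60, 62, 83, 147, 212, 228, 237, 240, 241, 241, 240, 233, 223, 206, 140, 92, 58, 76, 90]
207 248 [213, 217, 211, 162, 127, 89, 72, 58, 82, 91, 94, 93, 79, 6
[... 334 characters left out ...]
 284 [126, 126, 125, 111, 95, 87, 88, 91, 93, 95, 96, 95, 97, 100, 103, 108, 112, 116, 119, 120, 124, 157, 201, 212, 211, 211, 212]
219 296 [128, 126, 102, 115, 122, 113, 98, 94, 94, 95, 95, 97, 99, 102, 107, 111, 115, 117, 119, 123, 155, 200, 212, 212, 210, 209, 208]
222 308 [127, 126, 100, 113, 122, 123, 124, 124, 120, 107, 101, 101, 101, 104, 121, 131, 135, 153, 177, 192, 183, 198, 206, 206, 205, 207, 208]
225 320 [139, 130, 127, 115, 117, 122, 124, 125, 122, 123, 126, 152, 164, 197, 209, 208, 207, 207, 194, 180, 206, 214, 213, 213, 211, 209, 207]
228 332 [215, 216, 216, 217, 218, 215, 188, 179, 193, 194, 193, 191, 189, 190, 189, 179, 177, 201, 211, 213, 213, 213, 213, 213, 214, 214, 214]
```

```bash
python3 - <<'E'
import cv2,numpy as np
S=np.load("hover.npz")["S"][...,::-1]
cv2.imwrite("pics/hover2.png",cv2.resize(S[180:235,290:345],(770,770)[:2] if 0 else (600,600),interpolation=cv2.INTER_CUBIC))
E
```

```text
(no output)
```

View pics/hover2.png

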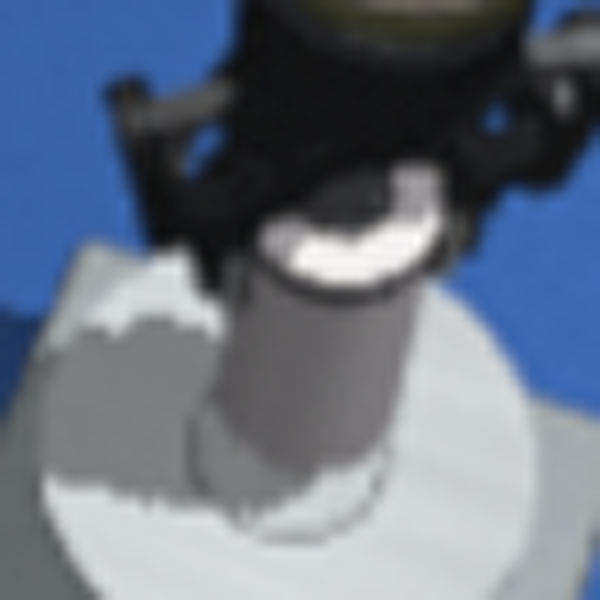

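The expected edges at row 213 are 309.3 and 326.4, and I measure 309.5 and 326.7. The lid's front edge is expected at row 205.2 and measured at 205.6, so the canister is upright and centred. Next I'll lower it slowly under force control.

```bash
python3 - <<'E'
from h import *
p=lambda h:PAN+[0,0,SG-HZ+h]
h=.008; env.movel(p(h),velocity=.009); W=fz(25)[2]; print("W",W)
log=[]
while h>-.06:
    f=fz(20)[2]; log.append((h,f)); res=.1-f
    if res<.25: break
    h-=min(.005,max(.0008,.95*res/180)); env.movel(p(h),velocity=.008)
print(np.array(log)); s=monitor.sense(); print(fz(40),s["ft_torque"],s["clock"],s["position"])
E
```

```text
W -5.112027941646948
[[ 0.008  -5.1987]
 [ 0.003  -5.0049]
 [-0.002  -4.5333]
 [-0.007  -3.6627]
 [-0.012  -2.817 ]
 [-0.017  -2.1181]
 [-0.022  -0.8346]
 [-0.0269 -0.0454]]
[-0.1254  0.3297 -0.2714] [ 0.0062 -0.0185  0.0205] 26.4583 [0.5837 0.2045 0.1924]
```

```bash
python3 - <<'E'
from h import *
p=lambda h:PAN+[0,0,SG-HZ+h]
env.movel(p(-.028),velocity=.008); v=fz(75); print(v,monitor.sense()["clock"])
E
```

```text
[-0.1478  0.4469  0.0795] 28.6583
```

```bash
python3 - <<'E'
from h import *
p=lambda h:PAN+[0,0,SG-HZ+h]
env.close_gripper(20); print(fz(20),monitor.sense()["finger_gap"]*85)
env.release(); print(fz(20),monitor.sense()["finger_gap"]*85)
env.movel(p(.1),velocity=.05,guard=6); env.movel(p(.22),velocity=.15)
env.reach([.32,.3,.45],frame(np.radians(43),0,-1)[1]); print(fz(10),monitor.sense()["clock"])
S=eyes.grab_frame("scene");T=eyes.grab_frame("top")
f=lambda d,x,y,w,h:cv2.resize(cv2.cvtColor(d["frame"],cv2.COLOR_RGB2BGR)[y:y+h,x:x+w],(400,400),interpolation=cv2.INTER_CUBIC)
cv2.imwrite("pics/end.png",np.hstack([f(S,145,135,220,165),f(T,145,130,220,165)]))
def pr(d,P):
    c=(d["view"]@np.r_[P,1])[:3]; q=d["mtx"]@c; return q[:2]/q[2]
for d,x,y in((S,145,135),(T,145,130)):
    for z in (.117,.237): print("expect",z,(pr(d,np.r_[PAN[:2],z])-[x,y])*[400/220,400/165])
E
```

```text
[0.09   0.2621 0.0303] 53.04146018978385
[-0.0944 -0.0401  0.0249] 84.68115008128409
[ 0.12   -0.336  -0.0662] 34.875
expect 0.117 [309.7303 217.6171]
expect 0.237 [316.4054 175.9491]
expect 0.117 [ 96.6101 140.7545]
expect 0.237 [ 85.7945 125.7695]
```

View pics/end.png

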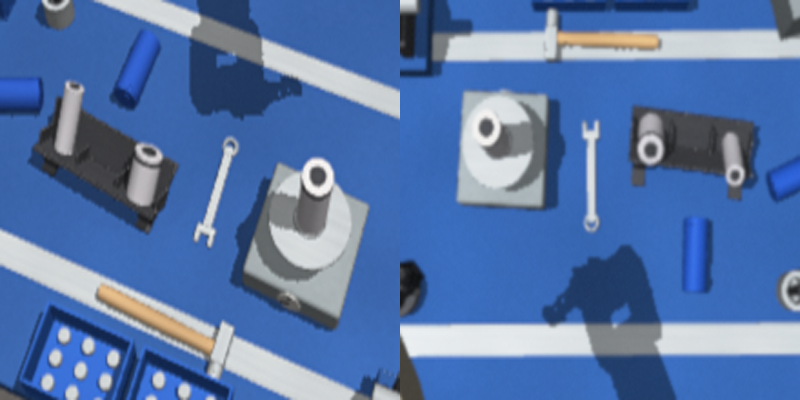

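The final picture shows the canister upright on the pan. The lid is at (317,177) against an expected (316,176) in the scene view, and at (487,127) against (486,126) in the top view. The short and slim canisters, wrench and hammer are where they were, and the gripper is clear. I'll hand it in.

```bash
python3 - <<'E'
from bench import job
job.hand_in()
E
```

```text
the job is handed in; nothing more can be done
```

The tall, stout canister now stands upright in the middle of the scale's pan, and the job is handed in. It took about 35 s of the 54 s allowed. I gripped it near the lid, drew it out of the slot along its own axis, turned it upright and lowered it at a mean speed of 8–9 mm/s.

- **Release:** I let go only once the wrist force was back at its empty value: 0.08 N, then 0.03 N with the grip eased to 20 N. The weight measured about 5.2 N (roughly 0.53 kg), and the pan had sunk about 29 mm of its 75 mm travel.
- **Position:** in both final views the lid is within about 1–2 crop pixels (a few mm) of where an upright, centred canister should appear. The rack neighbours, wrench and hammer look unmoved.
- **Disagreements:** the force readings carry about 0.3 N of noise, worth 1–2 mm of spring travel. In the hover picture the left edge hinted at a tilt of up to 3°, but the lid and foot positions did not bear that out.
- **Not checked:** I did not measure how the pan moved at the instant of release. My last pictures cropped out most of the collar and pulley; the arm did not work near either.

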